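# Snap the cover onto a safety junction box

### The job

Pick the yellow cover off the bench, lay it squarely in the mouth of the open black junction box on the sloping stand, and press it on corner by corner until it is fully down and all four orange clips have snapped home over it. Do not force it: too hard a push cracks it. Leave the other things lying about where they are.

Things in the scene. Friction and masses are not known exactly. Their poses are not given: they have to be found in the camera images.
- cover: yellow plastic cover, about 0.12 kg, lying right way up on the table on its lip. Origin: centre of the flange's underside (14 mm above the table at the start). x along its 84 mm side, y along its 140 mm side, z out of its outer face. Flange 84 x 140 mm, 4 mm thick (z 0 to 4 mm), but only 2.2 mm along the last 8 mm at both ends, where the clips take hold. It is the same either way round (half a turn about z).
- hood (a point): centre of the top of the hollow hood on the middle of the cover, 26 mm above the flange's underside: upright walls from the flange's outer face (z 4 mm) up to z 26 mm, 46 mm in the cover's x, 52 mm in its y. The place to grip the cover. Axes as the cover's.
- lip (a point): centre of the foot of the cover's lip, 14 mm below the flange's underside. The lip is set in 5 mm from the flange's edge in x and 4 mm in y, and its last 4 mm taper in a further 3 mm; it guides the cover into the box's mouth with 2 mm play each way in x, 1 mm in y. Axes as the cover's.
- box: open black junction box, fixed on the stand's slope. Origin: centre of its mouth, in the plane of the rim where the flange lands. z: outward normal of the mouth, leaning 30 degrees from vertical towards the robot's side; x up the slope; y level, along the long side. 84 x 140 mm outside, 41 mm deep, walls 3 mm. Over 150 N between cover and box (rim and clips summed) cracks it.
- rest (a point): where the cover's origin lies when it is laid squarely in the mouth and let go, before pressing: 7.5 mm outward of the rim plane, the flange's ends resting on the four clips' 45 degree lead-ins and the lip 6 mm inside the mouth; it may slip 2 mm down the slope. Axes as the box's. Seated, the cover's origin lies at the box's origin instead.
- relay (a point): top of the red relay, 30 x 36 mm in x and y, at the middle of the box, 14 mm outward of the rim plane; it goes up into the cover's hood with 5 mm to spare all round. Axes as the box's.
- stand: fixed stand that carries the box. Origin on the table below the centre of the box's mouth, which is 125 mm up; x away from the robot's side, z up. Grey foot plate x -60 to 70 mm, y +-75 mm. A frame of 30 mm aluminium profile stands behind the box: uprights centred at x 80, y +-155 mm, and a crossbar at x 80, z 255 to 285, y +-170 mm.
- corner_1 (a point): point at a corner of the cover, on the flange's underside: x = -30, y = -64 mm in the cover's frame. To seat it press the flange's outer face at its thumb mark, 33 mm from the centre in x and 50 mm in y on this side, along the box's -z, with 15 to 25 N, until the clip snaps over. The opposite corner rises meanwhile, and one next to it may go down too.
- corner_2 (a point): point at a corner of the cover, on the flange's underside: x = -30, y = 64 mm in the cover's frame. To seat it press the flange's outer face at its thumb mark, 33 mm from the centre in x and 50 mm in y on this side, along the box's -z, with 15 to 25 N, until the clip snaps over. The opposite corner rises meanwhile, and one next to it may go down too.
- corner_3 (a point): point at a corner of the cover, on the flange's underside: x = 30, y = 64 mm in the cover's frame. To seat it press the flange's outer face at its thumb mark, 33 mm from the centre in x and 50 mm in y on this side, along the box's -z, with 15 to 25 N, until the clip snaps over. The opposite corner rises meanwhile, and one next to it may go down too.
- corner_4 (a point): point at a corner of the cover, on the flange's underside: x = 30, y = -64 mm in the cover's frame. To seat it press the flange's outer face at its thumb mark, 33 mm from the centre in x and 50 mm in y on this side, along the box's -z, with 15 to 25 N, until the clip snaps over. The opposite corner rises meanwhile, and one next to it may go down too.
- clip_1 (a joint): sprung clip at the low (-x) corner of the box's -y end: 0 = sprung home, grows to 0.0065 m as it is pushed outward (0.003 m to let the cover past). Orange, 10 mm wide, outside the wall (y 72 to 76 mm, x 30 mm from the box's centre); its nose overhangs the cover's edge by 3 mm, top 8.4 mm above the rim plane
- clip_2 (a joint): sprung clip at the low (-x) corner of the box's +y end: 0 = sprung home, grows to 0.0065 m as it is pushed outward (0.003 m to let the cover past). Orange, 10 mm wide, outside the wall (y 72 to 76 mm, x 30 mm from the box's centre); its nose overhangs the cover's edge by 3 mm, top 8.4 mm above the rim plane
- clip_3 (a joint): sprung clip at the high (+x) corner of the box's +y end: 0 = sprung home, grows to 0.0065 m as it is pushed outward (0.003 m to let the cover past). Orange, 10 mm wide, outside the wall (y 72 to 76 mm, x 30 mm from the box's centre); its nose overhangs the cover's edge by 3 mm, top 8.4 mm above the rim plane
- clip_4 (a joint): sprung clip at the high (+x) corner of the box's -y end: 0 = sprung home, grows to 0.0065 m as it is pushed outward (0.003 m to let the cover past). Orange, 10 mm wide, outside the wall (y 72 to 76 mm, x 30 mm from the box's centre); its nose overhangs the cover's edge by 3 mm, top 8.4 mm above the rim plane
- bin: small open red stacking bin with fittings, 78 x 60 x 45 mm high (bystander, loose: leave it where it is; origin at its underside's centre)
- valve: grey and black solenoid valve, 68 x 26 mm, 58 mm high (bystander, loose: leave it where it is; origin at its underside's centre)
- profile: offcut of 40 x 40 mm slotted aluminium profile standing on end, 100 mm high (bystander, loose: leave it where it is; origin at its underside's centre)
- driver: orange-handled screwdriver lying on the table, 150 mm long (bystander, loose: leave it where it is; origin at its underside's centre)
- gland: black cable gland standing on end, 26 mm across, 38 mm high (bystander, loose: leave it where it is; origin at its underside's centre)
- bracket: steel angle bracket, 50 x 40 mm, 45 mm high (bystander, loose: leave it where it is; origin at its underside's centre)
Not all that is in view belongs to the job. Several things have the shape of the cover; the one meant has the colours described above.

How it is judged:
On the way, in this order (a step that is already met when the one before it is completed fails the run):
1. the cover lies squarely in the mouth of the box (distance between cover and box below 0.016 m and angle between the z axis of cover and the z axis of box, either way round below 0.15 rad and angle between the y axis of cover and the y axis of box, either way round below 0.1 rad), for 0.1 s.
2. one corner or end is down while another is still up (z of any of corner_1, corner_2, corner_3, corner_4 in the frame of box below 0.003 m and z of any of corner_1, corner_2, corner_3, corner_4 in the frame of box above 0.005 m), for 0.05 s.
At the end, for the whole second after the job is handed in: all four corners of the cover are within 3 mm of the rim plane, its centre is within 6 mm of the mouth's, all four clips are back within 1.5 mm of home, and the cover is at rest (z of corner_1 in the frame of box between -0.003 and 0.003 m and z of corner_2 in the frame of box between -0.003 and 0.003 m and z of corner_3 in the frame of box between -0.003 and 0.003 m and z of corner_4 in the frame of box between -0.003 and 0.003 m and value of joint each of clip_1, clip_2, clip_3, clip_4 below 0.0015 m and distance between cover and box below 0.006 m and linear speed of cover below 0.01 m/s); the robot touches nothing.
It fails at once if one of the things lying about (bin, valve, profile, driver, gland, bracket) is moved more than 20 mm from its place (distance of any of bin, valve, profile, driver, gland, bracket from where it was at the start of the episode above 0.02 m).
It fails at once if the cover is forced onto the box with more than 150 N (contact force between cover and box above 150 N).
It also fails if it takes over 58 s, if anything falls off the work surface, if the arm or the gripper's body presses on something with over 40 N, if the wrist force passes 120 N, or if a joint passes its speed limit or range.

### The arm

A 7-joint arm with a two-finger parallel gripper is mounted at the origin on the work surface. World frame = base frame: x ahead of the robot, y to its left, z up, the work surface at z = 0. Lengths are in m, angles in rad, forces in N, time in s.
With the tool pointing down it reaches from about 0.35 to 0.9 m from the base axis. Payload 19.9 kg.
Tool frame: the origin (TCP) lies midway between the tips of the shut fingers; the grasp point (between the pads) lies 19 mm behind it; z points along the fingers, y is the direction in which the jaws open and shut (so a half turn about z gives the same grasp; the last joint's range is limited). The gripper opens to 85 mm and grips with 20 to 120 N. Pads are 22 mm wide; open, the fingers measure 114 mm over their backs; the gripper's body (76 mm by 85 mm) begins 54 mm behind the grasp point. The pads swing forward as they close: fully open they stand 13 mm farther back than shut.
Start: joints at [-1.29, 0.417, -0.01, 1.614, 0.005, 1.111, -0.053], TCP at [0.198, 0.593, 0.201] pointing down, gripper open.
Joint ranges: [-2.81, 2.81], [-0.39, 2.02], [-1.27, 1.25], [0.06, 2.57], [-1.19, 4.33], [0.19, 2], [-2.82, 2.82]. Speed limits (rad/s): [1.89, 1.89, 2.39, 2.39, 3.01, 3.01, 3.01].

### API

Orientations are given as [roll, pitch, yaw] about the fixed x, y, z axes, in that order (R = Rz(yaw) Ry(pitch) Rx(roll)).
In Python, from station import telemetry, eyes, ctrl, nets gives the robot as it stands.
- The arm moves only by the tool arm_command, never from a script. Its argument "series" is a list of rows, each a list of 5 numbers: the shift along the tool's x, y, z normalised to -1 to 1, where 1 is 0.03 m, then the turn about the tool's z normalised to -1 to 1, where 1 is 0.08 rad, then the opening, from 0 (shut) to 1 (fully open). In form: [[dx, dy, dz, spin, hand], ...]. A call has 1 to 12 rows; each row shifts and turns the pose as measured when the row begins, along the tool's axes as they then stand; what a row does not reach is not made up. A row lasts 1/10 s, in which the tool goes at most 50 mm and 8.59 degrees, less where a joint would pass 70% of its speed; a pose out of reach is approached as far as the arm can. A call with a number of a shift or a turn outside -1 to 1 is refused whole. A call with a gripper value outside its range is refused whole. The fingers move at their own pace and stop on an object; the grip force is fixed at half the most. Time passes only in rows, so rows that do not move let the fingers close. It gives the time, the measured TCP pose, the force and the opening at its end, in the units of the state.
- telemetry.sense(): the state, without advancing time (a new reading comes with each control period).
- eyes.snapshot(name): name is "side" or "top" or "wrist"; returns the picture (480x640x3 uint8, red, green, blue); there is no depth.
- eyes.camera_info(name): a dict with "mtx" (3x3 intrinsics, pixels), "view" (4x4, takes a point from world to camera coordinates). Camera axes: x right, y up, looking along -z (the intrinsics and any distortion apply to the point x, -y, -z); pixel columns grow to the right and rows downward; lengths in m; the calibration is good to about 2 mm. A picture is of the moment at which its call begins: read the wrist's pose just before it. camera_info takes no time and is no camera call; for the wrist camera it gives the pose at the moment of the call.
- ctrl.finish_job(): hands the job in, once; it reports no verdict.
Trained networks look in the newest picture that a camera, given by its name, has taken for a name from the list of things; names that differ only in an ending like _2 or _b are one class to them, and where a whole thing is asked for, a point or a joint stands for the part that bears it (a point fixed in the world has none). Each returns a list of dicts, best first, with "conf" (0 to 1); they miss things now and then, are a little off and sometimes report something else, mostly with a low value. They report only what shows in the picture. A call takes as long as a camera call. They do not tell look-alikes from the thing itself.
- nets.cut_out(camera, name): "pixels" (480x640 bool, what is visible of it) and "extent" ([left, top, width, height] in pixels, round what is visible of it).
The state is a dict: "t": time; "q": joint angles; "joint_vel": joint speeds; "joint_efforts": joint torques, N m; "position": TCP position; "orientation": TCP orientation; "force": force on the tool from outside, world axes, zero at the start; "moment": the same for the moment, N m; "gripper_width": finger opening in m.
Only numpy, scipy, OpenCV 4.12 (cv2) and the standard library are available. Lean on these libraries where they do the work, as an engineer would, in place of code of your own. Each camera call takes 0.05 s, during which the arm holds its last target. There are 200 camera calls.

## Working session

There is one attempt and no reset: what is moved stays moved. The work goes in short steps, Python scripts to look and compute and a tool call to move; the robot and the scene stay as the last step left them, time stands still between calls to the robot, and variables do not carry over. Pictures are saved under pics/ and viewed, about 8 in all and at most 12, crops included, and the job is handed in when it is done.

Besides the shell and the picture viewer there is one more tool, called after "Call:" as name([rows], argument=value, ...), one row to a line, values as JSON. arm_command: Moves the arm, as the interface text tells. Its arguments: {"type":"object","properties":{"series":{"type":"array","items":{"type":"array","items":{"type":"number","minimum":-1,"maximum":1}}}},"required":["series"]}

```bash
ls; mkdir -p pics; python3 - <<'E'
from station import telemetry, eyes, ctrl, nets
import cv2, numpy as np
s=telemetry.sense()
for k,v in s.items(): print(k,np.round(v,4))
for n in ("side","top","wrist"):
    im=eyes.snapshot(n); cv2.imwrite(f"pics/a_{n}.png",im[:,:,::-1])
    i=eyes.camera_info(n); print(n,np.round(i["mtx"],1).tolist(),np.round(i["view"],3).tolist(), [k for k in i])
E
```

```text
pics
t 0.0
q [-1.2895  0.418  -0.0103  1.6142  0.0047  1.1107 -0.053 ]
joint_vel [-0.0006  0.0006  0.0009 -0.0003  0.0004  0.0004  0.0009]
joint_efforts [-2.00000e-04 -8.64426e+01  6.78400e-01 -4.34936e+01  1.90000e-02
  6.90000e-03 -0.00000e+00]
position [0.1981 0.5924 0.2002]
orientation [-3.1404e+00  1.0000e-04  2.8188e+00]
force [ 0.9875 -1.0466 -0.4558]
moment [ 0.0107 -0.0226  0.021 ]
gripper_width 0.0853
side [[498.5, 0.0, 318.3], [0.0, 498.5, 242.4], [0.0, 0.0, 1.0]] [[0.885, -0.466, 0.001, -0.432], [0.319, 0.606, 0.729, -0.264], [-0.34, -0.644, 0.685, -0.922], [0.0, 0.0, 0.0, 1.0]] ['mtx', 'view']
top [[562.0, 0.0, 320.0], [0.0, 562.0, 239.5], [0.0, 0.0, 1.0]] [[0.018, -1.0, 0.02, -0.0], [0.996, 0.019, 0.082, -0.501], [-0.082, 0.019, 0.996, -1.252], [0.0, 0.0, 0.0, 1.0]] ['mtx', 'view']
wrist [[428.9, 0.0, 315.8], [0.0, 428.9, 243.8], [0.0, 0.0, 1.0]] [[0.316, 0.949, 0.001, -0.626], [-0.904, 0.302, -0.302, 0.04], [-0.287, 0.095, 0.953, -0.378], [0.0, 0.0, 0.0, 1.0]] ['mtx', 'view']
```

View pics/a_top.png

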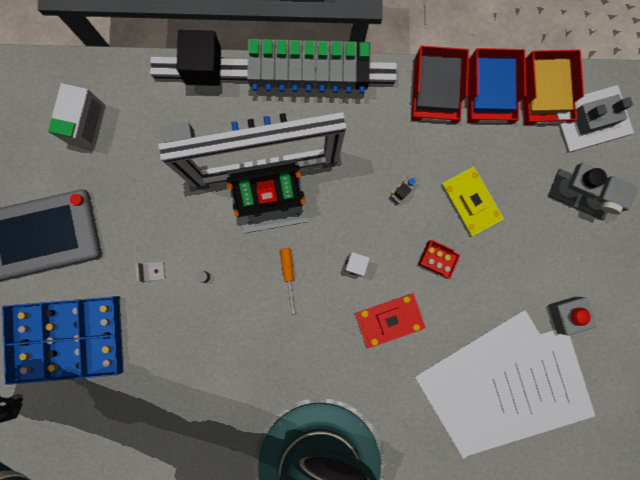

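View pics/a_side.png

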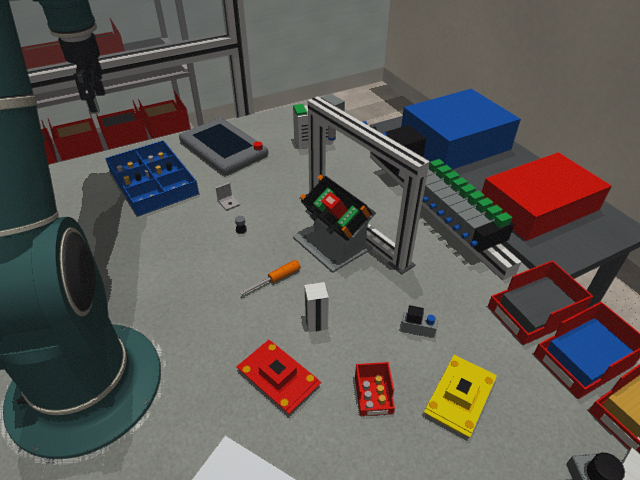

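```bash
cat > h.py <<'E'
from station import telemetry, eyes, ctrl, nets
import cv2, numpy as np
from scipy.optimize import minimize
from scipy.spatial.transform import Rotation as R
np.set_printoptions(suppress=True,precision=4)
def proj(cam,P):
    P=np.atleast_2d(P); c=P@cam["view"][:3,:3].T+cam["view"][:3,3]
    u=(c*[1,-1,-1])@cam["mtx"].T; return u[:,:2]/u[:,2:]
def pose(x,y,z,yaw,tilt=0):   # tilt: about local y so z leans to -x
    T=np.eye(4); T[:3,:3]=R.from_euler("z",yaw).as_matrix()@R.from_euler("y",-tilt).as_matrix(); T[:3,3]=x,y,z; return T
def tf(T,P): return np.atleast_2d(P)@T[:3,:3].T+T[:3,3]
def cub(a,b,z0,z1): return np.array([[i*a,j*b,k] for i in(-1,1) for j in(-1,1) for k in(z0,z1)])
COVER=np.vstack([cub(.042,.07,0,.004),cub(.034,.063,-.014,0),cub(.023,.026,.004,.026)])
def mask_hull(cam,P,T):
    m=np.zeros((480,640),np.uint8); cv2.fillConvexPoly(m,cv2.convexHull(np.round(proj(cam,tf(T,P))*16).astype(np.int32)),1,shift=4); return m>0
E
python3 - <<'E'
from h import *
S={}
for n in("top","side"):
    im=eyes.snapshot(n)
    for k in("cover","box","clip_1","relay"):
        for d in nets.cut_out(n,k)[:5]:
            print(n,k,round(d["conf"],2),d["extent"])
            S[f"{n}_{k}_{len([q for q in S if q.startswith(n+'_'+k)])}"]=d["pixels"]
    hsv=cv2.cvtColor(im,cv2.COLOR_RGB2HSV); np.save(f"im_{n}.npy",im)
    o=cv2.inRange(hsv,(5,150,120),(20,255,255)); c,l,st,ce=cv2.connectedComponentsWithStats(o)
    print("orange",[(ce[i].round(1).tolist(),st[i,4]) for i in range(1,c) if 4<st[i,4]<120])
np.savez("seg.npz",**S)
a=np.load("im_top.npy")[150:270,200:540]; b=np.load("im_side.npy")[160:450,240:520]
cv2.imwrite("pics/b.png",np.vstack([cv2.resize(a,(680,240),interpolation=2),cv2.resize(np.pad(b,((0,0),(0,60),(0,0))),(680,330))])[:,:,::-1])
E
```

```text
top cover 0.93 [354.2, 292.5, 72.1, 53.3]
top cover 0.64 [441.0, 171.7, 58.4, 64.1]
top box 0.56 [225.7, 161.8, 78.2, 56.9]
top relay 0.8 [226.6, 162.6, 79.5, 53.8]
top relay 0.67 [416.7, 238.6, 44.6, 42.4]
orange [([535.2, 78.0], np.int32(81)), ([570.6, 83.8], np.int32(53)), ([532.2, 102.0], np.int32(5)), ([564.0, 109.0], np.int32(11)), ([298.1, 174.4], np.int32(21)), ([229.0, 186.1], np.int32(24)), ([302.6, 201.0], np.int32(20)), ([235.4, 212.9], np.int32(21)), ([431.1, 249.5], np.int32(20)), ([440.0, 252.9], np.int32(16)), ([447.9, 257.1], np.int32(15)), ([406.4, 298.9], np.int32(21)), ([362.2, 314.4], np.int32(10)), ([366.8, 312.6], np.int32(10)), ([46.3, 325.8], np.int32(6)), ([416.1, 326.9], np.int32(22)), ([374.5, 341.6], np.int32(21))]
side cover 0.88 [424.8, 356.6, 72.5, 78.9]
side cover 0.67 [236.0, 341.8, 82.6, 71.1]
side cover 0.58 [304.3, 283.6, 23.3, 45.5]
side clip_1 0.55 [362.8, 208.5, 5.7, 6.6]
side clip_1 0.33 [303.1, 283.3, 25.8, 48.9]
side relay 0.75 [304.4, 173.9, 68.2, 68.1]
orange [([160.5, 153.5], np.int32(8)), ([129.9, 163.2], np.int32(11)), ([157.9, 166.9], np.int32(9)), ([320.0, 176.9], np.int32(18)), ([302.5, 196.0], np.int32(18)), ([362.3, 207.3], np.int32(12)), ([343.3, 228.2], np.int32(10)), ([270.6, 345.5], np.int32(11)), ([273.0, 349.4], np.int32(5)), ([246.1, 368.7], np.int32(22)), ([309.2, 377.5], np.int32(20)), ([378.6, 377.9], np.int32(26)), ([380.3, 387.4], np.int32(33)), ([381.8, 396.9], np.int32(35)), ([284.0, 401.8], np.int32(24)), ([606.0, 409.0], np.int32(5)), ([618.0, 420.0], np.int32(5)), ([630.0, 431.0], np.int32(5))]
```

View pics/b.png

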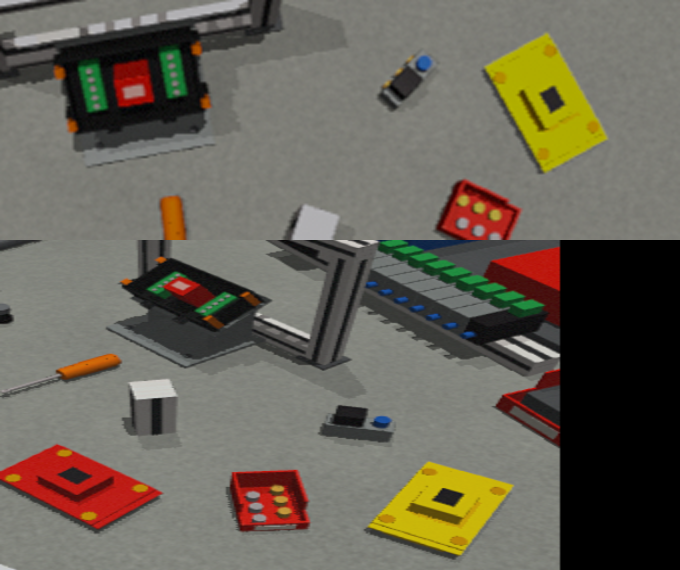

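Yellow cover (top 472,201; side 460,396) is the one meant. The red one (top 390,321; side 277,377) has the shape but the wrong colour. The bin sits next to it. Next I'll fit the poses.

```bash
python3 - <<'E'
from h import *
C={n:eyes.camera_info(n) for n in("top","side")}
M={}
for n,b in(("top",(430,160,510,245)),("side",(415,345,505,445))):
    im=np.load(f"im_{n}.npy"); hsv=cv2.cvtColor(im,cv2.COLOR_RGB2HSV)
    o=cv2.inRange(hsv,(18,140,50),(36,255,255)); q=np.zeros_like(o); q[b[1]:b[3],b[0]:b[2]]=1; o=o*q
    k,l,st,_=cv2.connectedComponentsWithStats(o); l=(l==1+np.argmax(st[1:,4])).astype(np.uint8)
    p=np.argwhere(l)[:,::-1].astype(np.int32); m=np.zeros((480,640),np.uint8); cv2.fillConvexPoly(m,cv2.convexHull(p),1); M[n]=m>0
def cost(p,ns):
    c=0
    for n in ns:
        h=mask_hull(C[n],COVER,pose(p[0],p[1],.014,p[2])); c+=(h^M[n]).sum()/(h|M[n]).sum()
    return c
def fit(ns):
    return min((minimize(cost,[x0[0],x0[1],y],args=(ns,),method="Nelder-Mead",options=dict(initial_simplex=[[x0[0],x0[1],y],[x0[0]+.02,x0[1],y],[x0[0],x0[1]+.02,y],[x0[0],x0[1],y+.2]],maxiter=300)) for y in(.2,.5,.8,2.)),key=lambda r:r.fun)
x0=(.59,-.34)
for ns in(("top",),("side",),("top","side")): r=fit(ns); print("cover",ns,r.x,r.fun)
obs={"top":[(298.1,174.4),(229,186.1),(302.6,201),(235.4,212.9)],"side":[(320,176.9),(302.5,196),(362.3,207.3),(343.3,228.2)]}
# order: high -y, high +y, low -y, low +y
obs["side"]=[(362.3,207.3),(320,176.9),(343.3,228.2),(302.5,196)]
P=np.array([[.03,-.073,.005],[.03,.073,.005],[-.03,-.073,.005],[-.03,.073,.005]])
from scipy.optimize import least_squares
for ns in(("top",),("side",),("top","side")):
    f=lambda p:np.concatenate([(proj(C[n],tf(pose(p[0],p[1],.125,p[2],np.pi/6),P))-obs[n]).ravel() for n in ns])
    r=least_squares(f,[.6,.1,0]); print("box",ns,r.x,np.round(r.fun,1))
W=eyes.camera_info("wrist"); print("wristcam pos",-W["view"][:3,:3].T@W["view"][:3,3])
E
```

```text
cover ('top',) [ 0.5966 -0.3405  2.0842] 0.010822510822510822
cover ('side',) [ 0.5958 -0.3426  2.0854] 0.011032531824611032
cover ('top', 'side') [ 0.5969 -0.3416  2.0709] 0.05599575052011863
box ('top',) [0.5873 0.1245 0.1953] [ 0.6 -0.2 -0.4  0.2  0.6 -0.  -0.7  0. ]
box ('side',) [0.5872 0.1229 0.1904] [ 0.1  0.5 -0.2 -0.3  0.3  0.1 -0.3 -0.5]
box ('top', 'side') [0.5874 0.124  0.1935] [ 0.8 -0.2 -0.2  0.1  0.8 -0.  -0.5 -0.1 -0.1  0.2 -0.4 -0.5  0.2 -0.2
 -0.5 -0.7]
wristcam pos [0.126  0.6173 0.3732]
```

```bash
cat >> h.py <<'E'
CV=(.5962,-.3415,2.085); BX=pose(.5873,.1238,.125,.193,np.pi/6); ST=pose(.5873,.1238,0,.193)
def plan(xyz,yaw,n,nspin=None):
    """rows from here to the target, translation over n rows, spin over nspin, in tool units"""
    s=telemetry.sense(); p=np.array(s["position"]); y=s["orientation"][2]; D=(np.array(xyz)-p)/n
    nspin=nspin or n; a=(yaw-y+np.pi)%(2*np.pi)-np.pi; out=[]
    for i in range(n):
        t=[np.cos(y),np.sin(y)]; out.append([round(v,2) for v in((D[0]*t[0]+D[1]*t[1])/.03,(D[0]*t[1]-D[1]*t[0])/.03,-D[2]/.03,(-a/nspin/.08 if i<nspin else 0))]); 
        if i<nspin: y+=a/nspin
    print("at",p.round(4),"yaw",round(s["orientation"][2],4)); print(out)
E
python3 -c "
from h import *
plan((.596,-.3415,.2),2.085,37,20)"
```

```text
at [0.1983 0.5927 0.2008] yaw 2.8188
[[np.float64(-0.61), np.float64(-0.68), np.float64(0.0), np.float64(0.46)], [np.float64(-0.63), np.float64(-0.66), np.float64(0.0), np.float64(0.46)], [np.float64(-0.66), np.float64(-0.64), np.float64(0.0), np.float64(0.46)], [np.float64(-0.68), np.float64(-0.61), np.float64(0.0), np.float64(0.46)], [np.float64(-0.7), np.float64(-0.59), np.float64(0.0), np.float64(0.46)], [np.float64(-0.72), np.float64(-0.56), np.float64(0.0), np.float64(0.46)], [np.float64(-0.74), np.float64(-0.54), np.float64(0.0), np.float64(0.46)], [np.float64(-0.76), np.float64(-0.51), np.float64(0.0), np.float64(0.46)], [np.float64(-0.78), np.float64(-0.48), np.float64(0.0), np.float64(0.46)], [np.float64(-0.8), np.float64(-0.45), np.float64(0.0), np.float64(0.46)], [np.float64(-0.81), np.float64(-0.42), np.float64(0.0), np.float64(0.46)], [np.float64(-0.83), np.float64(-0.39), np.float64(0.0), np.float64(0.46)], [np.float64(-0.84), np.float64(-0.36), np.float64(0.0), np.float64(0.46)], [np.float64(-0.85), np.float64(-0.33), np.float64(0.0), np.float64(0.46)], [np.float64(-0
[... 734 characters left out ...]
at64(-0.91), np.float64(-0.1), np.float64(0.0), 0], [np.float64(-0.91), np.float64(-0.1), np.float64(0.0), 0], [np.float64(-0.91), np.float64(-0.1), np.float64(0.0), 0], [np.float64(-0.91), np.float64(-0.1), np.float64(0.0), 0], [np.float64(-0.91), np.float64(-0.1), np.float64(0.0), 0], [np.float64(-0.91), np.float64(-0.1), np.float64(0.0), 0], [np.float64(-0.91), np.float64(-0.1), np.float64(0.0), 0], [np.float64(-0.91), np.float64(-0.1), np.float64(0.0), 0], [np.float64(-0.91), np.float64(-0.1), np.float64(0.0), 0], [np.float64(-0.91), np.float64(-0.1), np.float64(0.0), 0], [np.float64(-0.91), np.float64(-0.1), np.float64(0.0), 0], [np.float64(-0.91), np.float64(-0.1), np.float64(0.0), 0]]
```

Call:
arm_command([
  [-0.61,-0.68,0,0.46,1],
  [-0.63,-0.66,0,0.46,1],
  [-0.66,-0.64,0,0.46,1],
  [-0.68,-0.61,0,0.46,1],
  [-0.7,-0.59,0,0.46,1],
  [-0.72,-0.56,0,0.46,1],
  [-0.74,-0.54,0,0.46,1],
  [-0.76,-0.51,0,0.46,1],
  [-0.78,-0.48,0,0.46,1],
  [-0.8,-0.45,0,0.46,1],
  [-0.81,-0.42,0,0.46,1],
  [-0.83,-0.39,0,0.46,1],
])

```text
t: 1.85
position: [0.3282, 0.2791, 0.2004]
orientation: [3.14, -0.002, 2.364]
force: [0.1, -0.3, 0.4]
gripper_width: 0.0852
```

Call:
arm_command([
  [-0.84,-0.36,0,0.46,1],
  [-0.85,-0.33,0,0.46,1],
  [-0.86,-0.3,0,0.46,1],
  [-0.88,-0.27,0,0.46,1],
  [-0.88,-0.23,0,0.46,1],
  [-0.89,-0.2,0,0.46,1],
  [-0.9,-0.17,0,0.46,1],
  [-0.9,-0.14,0,0.46,1],
  [-0.91,-0.1,0,0,1],
  [-0.91,-0.1,0,0,1],
  [-0.91,-0.1,0,0,1],
  [-0.91,-0.1,0,0,1],
])

```text
t: 3.05
position: [0.4525, -0.0457, 0.201]
orientation: [3.134, -0.005, 2.048]
force: [1.5, 0.8, 0.0]
gripper_width: 0.0852
```

```bash
sed -i 's/round(v,2) for v/round(float(v),2) for v/' h.py; python3 -c "
from h import *
s=telemetry.sense(); print(s['t'],s['orientation'],s['force'],s['q'])
plan((.596,-.3415,.2),2.085,14,6)"
```

```text
3.05 [ 3.1344 -0.005   2.0476] [1.4531 0.7716 0.0397] [-0.5306  0.1157  0.6153  2.0368 -0.0884  1.0084  0.6053]
at [ 0.4525 -0.0457  0.201 ] yaw 2.0476
[[-0.78, -0.02, 0.0, -0.08], [-0.78, -0.02, 0.0, -0.08], [-0.78, -0.03, 0.0, -0.08], [-0.78, -0.03, 0.0, -0.08], [-0.78, -0.04, 0.0, -0.08], [-0.78, -0.04, 0.0, -0.08], [-0.78, -0.05, 0.0, 0.0], [-0.78, -0.05, 0.0, 0.0], [-0.78, -0.05, 0.0, 0.0], [-0.78, -0.05, 0.0, 0.0], [-0.78, -0.05, 0.0, 0.0], [-0.78, -0.05, 0.0, 0.0], [-0.78, -0.05, 0.0, 0.0], [-0.78, -0.05, 0.0, 0.0]]
```

Call:
arm_command([
  [-0.82,-0.02,0,-0.08,1],
  [-0.82,-0.02,0,-0.08,1],
  [-0.82,-0.03,0,-0.08,1],
  [-0.82,-0.03,0,-0.08,1],
  [-0.82,-0.04,0,-0.08,1],
  [-0.82,-0.04,0,-0.08,1],
  [-0.82,-0.05,0.3,0,1],
  [-0.82,-0.05,0.3,0,1],
  [-0.82,-0.05,0.3,0,1],
  [-0.82,-0.05,0.3,0,1],
  [-0.6,-0.05,0.3,0,1],
  [-0.4,-0.05,0.3,0,1],
])

```text
t: 4.25
position: [0.5747, -0.3129, 0.1453]
orientation: [3.131, -0.002, 2.08]
force: [-0.6, 0.5, 0.6]
gripper_width: 0.0855
```

```bash
python3 - <<'E'
from h import *
s=telemetry.sense(); print(s['t'],s['orientation'],s['q'])
plan((.5962,-.3415,.10),2.085,5,3)
W=eyes.camera_info("wrist"); im=eyes.snapshot("wrist"); s2=telemetry.sense()
hsv=cv2.cvtColor(im,cv2.COLOR_RGB2HSV); o=cv2.inRange(hsv,(18,140,50),(36,255,255))
k,l,st,_=cv2.connectedComponentsWithStats(o); l=(l==1+np.argmax(st[1:,4])).astype(np.uint8)
p=np.argwhere(l)[:,::-1].astype(np.int32); m=np.zeros((480,640),np.uint8); cv2.fillConvexPoly(m,cv2.convexHull(p),1); m=m>0
c=lambda p:(lambda h:(h^m).sum()/(h|m).sum())(mask_hull(W,COVER,pose(p[0],p[1],.014,p[2])))
print(c(CV)); r=minimize(c,CV,method="Nelder-Mead",options=dict(initial_simplex=np.array(CV)+np.vstack([np.zeros(3),np.diag([.01,.01,.1])]))); print(r.x,r.fun)
v=im.copy(); h=mask_hull(W,COVER,pose(r.x[0],r.x[1],.014,r.x[2])).astype(np.uint8)
cv2.drawContours(v,cv2.findContours(h,0,1)[0],-1,(255,0,255),1); cv2.imwrite("pics/c.png",v[:,:,::-1])
E
```

```text
4.25 [ 3.1309 -0.0024  2.0805] [ 0.023   0.5932  0.6245  1.6064 -0.3949  1.0662  1.2691]
at [ 0.5747 -0.3129  0.1453] yaw 2.0805
[[-0.24, 0.03, 0.3, -0.02], [-0.24, 0.03, 0.3, -0.02], [-0.24, 0.03, 0.3, -0.02], [-0.24, 0.03, 0.3, 0.0], [-0.24, 0.03, 0.3, 0.0]]
0.060504609412906356
[ 0.5984 -0.3427  2.0779] 0.03714497406767103
```

View pics/c.png

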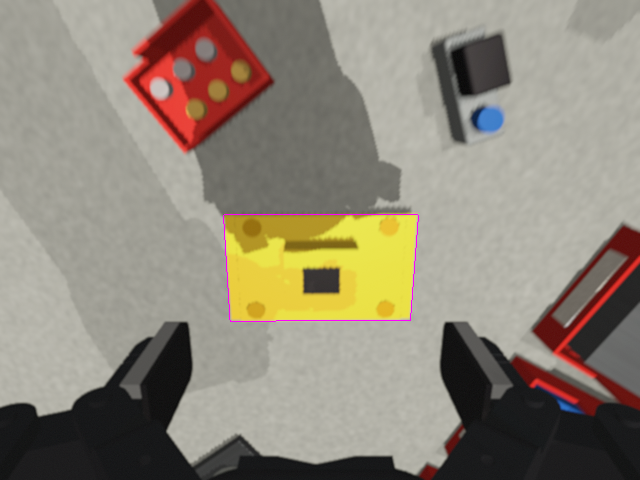

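The wrist view shows the yellow cover at about (322,268), square between the fingers. The fit outline agrees with the earlier pose to about 2 mm. Now I'll descend.

Call:
arm_command([
  [-0.25,0.03,0.3,-0.02,1],
  [-0.25,0.03,0.3,-0.02,1],
  [-0.25,0.03,0.4,0,1],
  [-0.25,0.03,0.4,0,1],
  [-0.25,0.03,0.4,0,1],
  [0,0,0.4,0,1],
  [0,0,0,0,1],
])

```text
t: 5.0
position: [0.5984, -0.3445, 0.0711]
orientation: [3.132, -0.005, 2.084]
force: [0.2, 0.2, -0.5]
gripper_width: 0.0854
```

```bash
python3 -c "
from h import *
plan((.597,-.342,.021),2.082,5,2)"
```

```text
at [ 0.5984 -0.3445  0.0711] yaw 2.0841
[[0.02, 0.0, 0.33, 0.01], [0.02, 0.0, 0.33, 0.01], [0.02, 0.0, 0.33, 0.0], [0.02, 0.0, 0.33, 0.0], [0.02, 0.0, 0.33, 0.0]]
```

Call:
arm_command([
  [0.03,0,0.33,0,1],
  [0.03,0,0.33,0,1],
  [0.03,0,0.33,0,1],
  [0.02,0,0.33,0,1],
  [0,0,0.33,0,1],
  [0,0,0,0,1],
])

```text
t: 5.6
position: [0.597, -0.3399, 0.0176]
orientation: [3.132, -0.005, 2.085]
force: [0.4, 0.6, -0.4]
gripper_width: 0.0853
```

Call:
arm_command([
  [-0.07,0,-0.1,0,1],
  [0,0,0,0,0.6],
  [0,0,0,0,0],
  [0,0,0,0,0],
  [0,0,0,0,0],
  [0,0,0,0,0],
  [0,0,0,0,0],
  [0,0,0,0,0],
])

```text
t: 6.4
position: [0.5989, -0.3427, 0.0225]
orientation: [3.131, -0.003, 2.085]
force: [-0.8, 0.1, -0.8]
gripper_width: -0.0001
```

```bash
python3 - <<'E'
from h import *
a=eyes.snapshot("wrist"); b=eyes.snapshot("side")
s=telemetry.sense(); print(s["position"],s["gripper_width"],s["force"])
v=np.hstack([cv2.resize(a,(400,300)),cv2.resize(b[300:460,380:593],(400,300),interpolation=2)])
cv2.imwrite("pics/d.png",v[:,:,::-1])
E
```

```text
[ 0.5989 -0.3427  0.0225] -0.00011647147189612866 [ 0.2005  0.5484 -0.5078]
```

View pics/d.png

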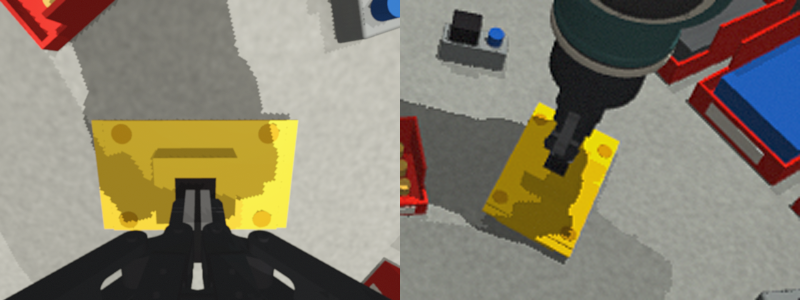

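```bash
python3 - <<'E'
from h import *
S=eyes.camera_info("side");W=eyes.camera_info("wrist")
P=[(.5989,-.3427,.0225),(.5989,-.3427,.04),(.5989,-.3427,.06)]
print(proj(S,P),proj(W,P))
T=pose(.597,-.342,.014,2.082)
v=[]
for n,c in(("side",S),("wrist",W)):
    im=eyes.snapshot(n).copy()
    for z in(.004,.026):
        q=np.array([[.023,.026,z],[-.023,.026,z],[-.023,-.026,z],[.023,-.026,z]])
        cv2.polylines(im,[np.round(proj(c,tf(T,q))*16).astype(np.int32)],True,(255,0,255),1,cv2.LINE_AA,4)
    u=proj(c,P)[:1].astype(int)[0]; cv2.circle(im,tuple(map(int,u)),1,(0,255,255),-1)
    v.append(cv2.resize(im[u[1]-70:u[1]+60,u[0]-80:u[0]+80],(480,390),interpolation=2) if n=="side" else cv2.resize(im[u[1]-120:u[1]+60,u[0]-110:u[0]+110][:,:],(480,390),interpolation=2))
cv2.imwrite("pics/e.png",cv2.resize(np.hstack(v),(800,325))[:,:,::-1])
E
```

```text
[[462.9161 390.3642]
 [464.9007 385.1408]
 [467.2362 378.9937]] [[313.2485 292.7363]
 [313.5664 310.5955]
 [314.0156 335.8212]]
```

View pics/e.png

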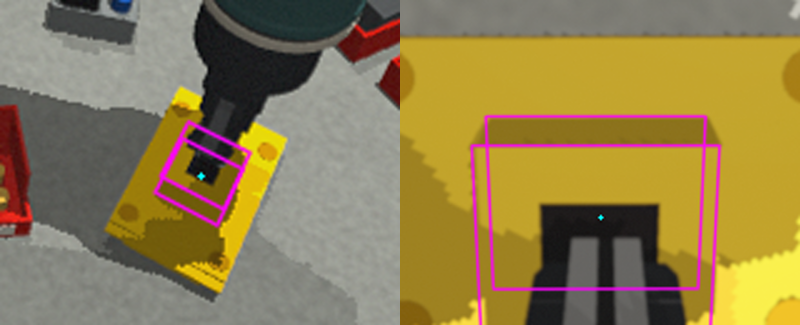

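Call:
arm_command([
  [0,0,0,0,0.3],
  [0,0,0,0,0.3],
  [0,0,0,0,0.3],
])

```text
t: 6.9
position: [0.5989, -0.3427, 0.0224]
orientation: [3.131, -0.003, 2.085]
force: [0.2, 0.1, -0.6]
gripper_width: 0.0254
```

Call:
arm_command([
  [0,0,0,0,1],
  [0,0,0,0,1],
  [0,0,0,0,1],
  [0,0,0,0,1],
])

```text
t: 7.3
position: [0.5989, -0.3427, 0.0224]
orientation: [3.131, -0.003, 2.085]
force: [0.6, 1.0, 0.0]
gripper_width: 0.0816
```

```bash
python3 - <<'E'
from h import *
s=telemetry.sense(); print(s["position"],s["gripper_width"],s["force"])
S=eyes.camera_info("side");W=eyes.camera_info("wrist")
T=pose(.597,-.342,.014,2.082); p=s["position"]
P=[p]; v=[]
for n,c in(("side",S),("wrist",W)):
    im=eyes.snapshot(n).copy(); u=proj(c,P)[0].astype(int)
    v.append(cv2.resize(im[u[1]-70:u[1]+60,u[0]-80:u[0]+80],(400,325),interpolation=2) if n=="side" else cv2.resize(im,(400,325)))
cv2.imwrite("pics/f.png",np.hstack(v)[:,:,::-1])
E
```

```text
[ 0.5989 -0.3427  0.0224] 0.08159540971264191 [0.5839 1.0222 0.0015]
```

View pics/f.png

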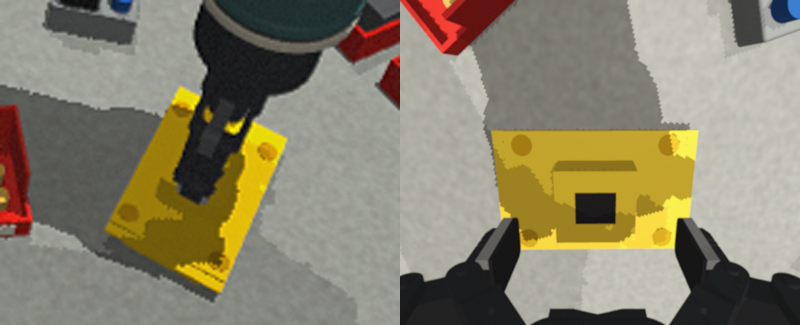

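```bash
python3 - <<'E'
from h import *
s=telemetry.sense(); W=eyes.camera_info("wrist"); p=np.array(s["position"]); Rt=R.from_euler("xyz",s["orientation"]).as_matrix()
for b in(0,.013,.03,.045): print(b,[proj(W,p+Rt@[x,y,-b]).round().tolist()[0] for x in(-.011,.011) for y in(-.041,.041)])
im=eyes.snapshot("wrist"); cv2.imwrite("pics/g.png",cv2.resize(im[230:480,120:540],(800,476))[:,:,::-1])
E
```

```text
0 [[221.0, 315.0], [405.0, 315.0], [218.0, 269.0], [409.0, 269.0]]
0.013 [[215.0, 330.0], [412.0, 330.0], [211.0, 281.0], [415.0, 281.0]]
0.03 [[205.0, 352.0], [421.0, 352.0], [200.0, 299.0], [426.0, 299.0]]
0.045 [[194.0, 375.0], [432.0, 375.0], [188.0, 318.0], [437.0, 318.0]]
```

View pics/g.png

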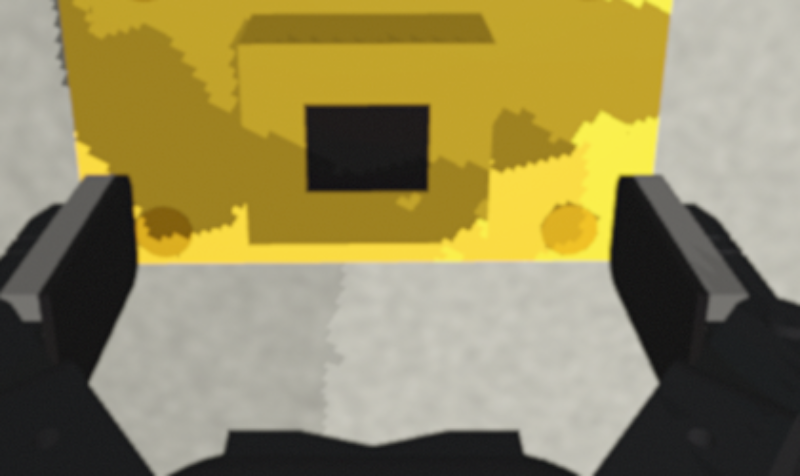

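The pads project about 45 mm behind the reported TCP, where the description gives 13 mm when open. So the real tips sit about 32 mm higher than the readout implies, and the fingers shut above the hood. I'll go about 34 mm lower while watching the force.

Call:
arm_command([
  [0,0,0.3,0,1],
  [0,0,0.3,0,1],
  [0,0,0.3,0,1],
  [0,0,0,0,1],
])

```text
t: 7.85
position: [0.5988, -0.3421, -0.0076]
orientation: [3.131, -0.004, 2.085]
force: [0.2, -0.7, 0.5]
gripper_width: 0.0853
```

```bash
python3 - <<'E'
from h import *
s=telemetry.sense(); W=eyes.camera_info("wrist"); p=np.array(s["position"]); Rt=R.from_euler("xyz",s["orientation"]).as_matrix(); print(p,s["orientation"],s["gripper_width"])
for b in(.04,.05): print(b,[proj(W,p+Rt@[x,y,-b]).round().tolist()[0] for x in(-.011,.011) for y in(-.0427,.0427)])
T=pose(.597,-.342,.014,2.082); print("hood in tool",(np.array(tf(T,[0,0,.026])[0])-p)@Rt)
E
```

```text
[ 0.5988 -0.3421 -0.0076] [ 3.1311 -0.0037  2.0848] 0.08533926188619466
0.04 [[193.0, 367.0], [433.0, 367.0], [187.0, 311.0], [438.0, 311.0]]
0.05 [[185.0, 384.0], [441.0, 384.0], [178.0, 325.0], [447.0, 325.0]]
hood in tool [ 0.0012 -0.001  -0.0476]
```

Call:
arm_command([
  [0.03,0,0.16,0,1],
  [0,0,0,0,0.6],
  [0,0,0,0,0.4],
  [0,0,0,0,0],
  [0,0,0,0,0],
  [0,0,0,0,0],
  [0,0,0,0,0],
])

```text
t: 8.55
position: [0.5985, -0.3415, -0.0123]
orientation: [3.131, -0.003, 2.085]
force: [0.3, -0.9, -1.4]
gripper_width: 0.0506
```

Call:
arm_command([
  [0,0,-0.3,0,0],
  [0,0,-0.6,0,0],
  [0,0,-0.9,0,0],
  [0,0,-0.9,0,0],
  [0,0,-0.9,0,0],
  [0,0,-0.9,0,0],
  [0,0,-0.9,0,0],
  [0,0,-0.5,0,0],
  [0,0,0,0,0],
])

```text
t: 9.45
position: [0.5964, -0.3441, 0.182]
orientation: [3.128, 0.001, 2.083]
force: [0.2, -0.2, -1.4]
gripper_width: 0.0512
```

```bash
python3 - <<'E'
from h import *
s=telemetry.sense(); W=eyes.camera_info("wrist"); p=np.array(s["position"]); Rt=R.from_euler("xyz",s["orientation"]).as_matrix(); print(p,s["orientation"],s["gripper_width"],s["force"])
im=eyes.snapshot("wrist"); cv2.imwrite("pics/h.png",im[:,:,::-1])
hsv=cv2.cvtColor(im,cv2.COLOR_RGB2HSV); o=cv2.inRange(hsv,(18,140,50),(36,255,255))
k,l,st,_=cv2.connectedComponentsWithStats(o); l=(l==1+np.argmax(st[1:,4])); ys,xs=np.where(l)
c=[proj(W,p+Rt@[x,y,-.0263+.004*-1]).round(1).tolist()[0] for x in(-.042,.042) for y in(-.07,.07)]
print("pred corners",c,"yellow",xs.min(),xs.max(),ys.min(),ys.max())
T=ST; t=tf(ST,[-.04,-.0,.175])[0]; print(t); plan(t,3.3376,22,20)
E
```

```text
[ 0.5964 -0.3441  0.182 ] [3.1283 0.0008 2.0828] 0.051196599594358946 [ 0.1944 -0.2201 -1.3542]
pred corners [[137.5, 420.6], [488.2, 420.5], [106.9, 215.7], [518.2, 215.9]] yellow 113 515 215 422
[0.548  0.1161 0.175 ]
at [ 0.5962 -0.3438  0.1808] yaw 2.0828
[[0.64, 0.28, 0.01, -0.78], [0.62, 0.32, 0.01, -0.78], [0.6, 0.36, 0.01, -0.78], [0.58, 0.39, 0.01, -0.78], [0.55, 0.43, 0.01, -0.78], [0.53, 0.46, 0.01, -0.78], [0.5, 0.49, 0.01, -0.78], [0.46, 0.53, 0.01, -0.78], [0.43, 0.55, 0.01, -0.78], [0.39, 0.58, 0.01, -0.78], [0.36, 0.6, 0.01, -0.78], [0.32, 0.62, 0.01, -0.78], [0.28, 0.64, 0.01, -0.78], [0.24, 0.66, 0.01, -0.78], [0.2, 0.67, 0.01, -0.78], [0.15, 0.68, 0.01, -0.78], [0.11, 0.69, 0.01, -0.78], [0.07, 0.7, 0.01, -0.78], [0.02, 0.7, 0.01, -0.78], [-0.02, 0.7, 0.01, -0.78], [-0.06, 0.7, 0.01, 0.0], [-0.06, 0.7, 0.01, 0.0]]
```

Call:
arm_command([
  [0.64,0.28,0,-0.8,0],
  [0.62,0.32,0,-0.8,0],
  [0.6,0.36,0,-0.8,0],
  [0.58,0.39,0,-0.8,0],
  [0.55,0.43,0,-0.8,0],
  [0.53,0.46,0,-0.8,0],
  [0.5,0.49,0,-0.8,0],
  [0.46,0.53,0,-0.8,0],
  [0.43,0.55,0,-0.8,0],
  [0.39,0.58,0,-0.8,0],
  [0.36,0.6,0,-0.8,0],
  [0.32,0.62,0,-0.8,0],
])

```text
t: 10.7
position: [0.5577, -0.0803, 0.1722]
orientation: [3.134, -0.005, 2.892]
force: [0.1, -0.3, -1.8]
gripper_width: 0.0508
```

Call:
arm_command([
  [0.28,0.64,0,-0.8,0],
  [0.24,0.66,0,-0.8,0],
  [0.2,0.67,0,-0.8,0],
  [0.15,0.68,0,-0.8,0],
  [0.11,0.69,0,-0.8,0],
  [0.07,0.7,0,-0.6,0],
  [0.02,0.5,0,-0.4,0],
  [0,0,0,0,0],
])

```text
t: 11.5
position: [0.5292, 0.0745, 0.1739]
orientation: [3.132, -0.0, -2.947]
force: [0.2, -1.1, -1.2]
gripper_width: 0.0513
```

```bash
python3 - <<'E'
from h import *
s=telemetry.sense(); print(s["orientation"],s["q"],s["gripper_width"],s["force"])
plan(tf(ST,[-.02,0,.165])[0],3.3376,5)
E
```

```text
[ 3.1322 -0.0005 -2.9471] [-0.4418  0.2931  0.299   1.8754 -0.1133  0.9892  1.673 ] 0.051275049616093575 [ 0.2369 -1.1347 -1.2219]
at [0.5292 0.0745 0.1739] yaw -2.9471
[[-0.31, 0.25, 0.06, -0.0], [-0.31, 0.25, 0.06, -0.0], [-0.31, 0.25, 0.06, -0.0], [-0.31, 0.25, 0.06, -0.0], [-0.31, 0.25, 0.06, -0.0]]
```

Call:
arm_command([
  [-0.31,0.25,0.06,0,0],
  [-0.31,0.25,0.06,0,0],
  [-0.31,0.25,0.06,0,0],
  [-0.31,0.25,0.06,0,0],
  [-0.31,0.25,0.06,0,0],
  [0,0,0,0,0],
])

```text
t: 12.1
position: [0.5722, 0.1235, 0.1638]
orientation: [3.133, -0.001, -2.95]
force: [0.0, 0.8, -1.3]
gripper_width: 0.0504
```

```bash
cat >> h.py <<'E'
def where():
    s=telemetry.sense(); p=np.array(s["position"]); o=s["orientation"]
    print("t",round(s["t"],2),"stand mm",((p-ST[:3,3])@ST[:3,:3]*1e3).round(1),"rpy",np.round(o,3),"dyaw",round((o[2]-3.3376+np.pi)%(2*np.pi)-np.pi,4),"F",np.round(np.array(s["force"])@ST[:3,:3],1),"w",round(s["gripper_width"],4))
E
python3 - <<'E'
from h import *
where()
E
```

```text
t 12.1 stand mm [-14.9   2.6 163.8] rpy [ 3.133 -0.001 -2.95 ] dyaw -0.0045 F [ 0.2  0.8 -1.3] w 0.0504
```

Call:
arm_command([
  [-0.28,-0.04,0.2,0,0],
  [-0.28,-0.04,0.3,0,0],
  [0,0,0.3,0,0],
  [0,0,0,0,0],
])

```text
t: 12.5
position: [0.5906, 0.1235, 0.1369]
orientation: [3.134, -0.002, -2.951]
force: [-0.3, -0.1, -1.5]
gripper_width: 0.0507
```

```bash
python3 - <<'E'
from h import *
where(); im=eyes.snapshot("side"); C=eyes.camera_info("side")
for b in(BX,):
    for x in(-.042,.042): cv2.polylines(im,[np.round(proj(C,tf(BX,[[x,-.07,0],[x,.07,0]]))*16).astype(np.int32)],False,(0,255,255),1,cv2.LINE_AA,4)
cv2.imwrite("pics/i.png",cv2.resize(im[100:270,250:430],(635,600),interpolation=2)[:,:,::-1])
E
```

```text
t 12.5 stand mm [  3.1  -0.9 136.9] rpy [ 3.134 -0.002 -2.951] dyaw -0.0057 F [-0.3 -0.1 -1.5] w 0.0507
```

View pics/i.png

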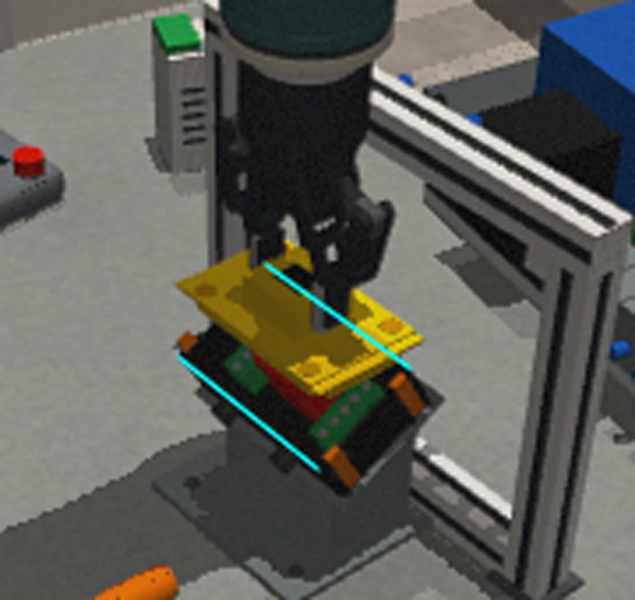

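Call:
arm_command([
  [0,0,0.1,0,0],
  [0.09,0,0.1,0,0],
  [0.09,0,0.1,0,0],
])

```text
t: 12.85
position: [0.5867, 0.1225, 0.1302]
orientation: [3.133, 0.003, -2.952]
force: [-2.5, -0.4, 18.2]
gripper_width: 0.0509
```

```bash
python3 -c "
from h import *
where()"
```

```text
t 12.85 stand mm [ -0.8  -1.2 130.2] rpy [ 3.133  0.003 -2.952] dyaw -0.0065 F [-2.6  0.1 18.2] w 0.0509
```

Call:
arm_command([
  [0.07,0,0.13,0,0],
  [0.07,0,0.13,0,0],
  [0.05,0,0.13,0,0],
])

```text
t: 13.15
position: [0.5827, 0.1217, 0.1237]
orientation: [3.132, 0.011, -2.952]
force: [-10.7, -2.2, 22.5]
gripper_width: 0.0511
```

```bash
python3 - <<'E'
from h import *
where(); im=eyes.snapshot("side"); C=eyes.camera_info("side"); where()
cv2.imwrite("pics/j.png",cv2.resize(im[120:260,260:410],(640,597),interpolation=2)[:,:,::-1])
E
```

```text
t 13.15 stand mm [ -4.9  -1.2 123.7] rpy [ 3.132  0.011 -2.952] dyaw -0.0067 F [-10.9  -0.1  22.5] w 0.0511
t 13.2 stand mm [ -5.2  -1.2 123.4] rpy [ 3.132  0.011 -2.952] dyaw -0.0068 F [-8.8  1.4 20.6] w 0.0507
```

View pics/j.png

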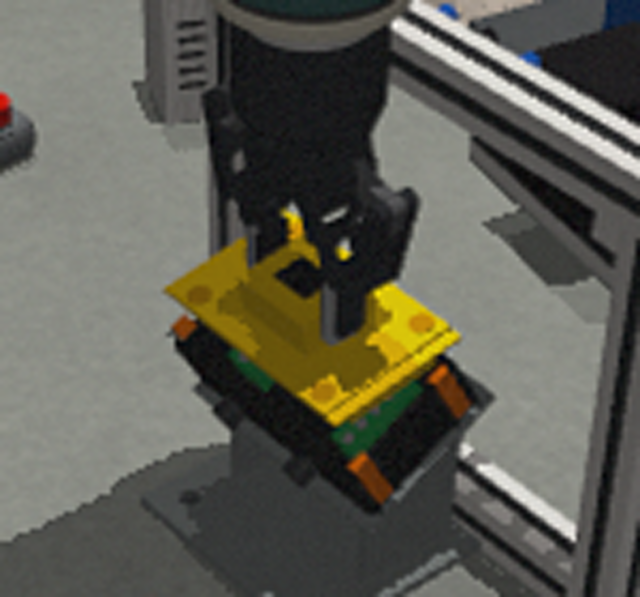

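Call:
arm_command([
  [0.05,0,0.12,0,0],
  [0.04,0,0.13,0,0],
  [0.04,0,0.13,0,0],
])

```text
t: 13.5
position: [0.5806, 0.1213, 0.1182]
orientation: [3.13, 0.019, -2.952]
force: [-15.8, -4.1, 34.2]
gripper_width: 0.0509
```

```bash
cat >> h.py <<'E'
def tiltfit(zc=None,cams=("side","top"),save=None):
    """cover pose (stand frame) from yellow edges: free x,z,tilt ; y,yaw too"""
    M={}
    for n in cams:
        C=eyes.camera_info(n); im=eyes.snapshot(n); hsv=cv2.cvtColor(im,cv2.COLOR_RGB2HSV); o=cv2.inRange(hsv,(18,120,40),(36,255,255))
        u=proj(C,BX[:3,3])[0].astype(int); q=np.zeros_like(o); q[u[1]-75:u[1]+65,u[0]-75:u[0]+75]=255; o&=q
        k,l,st,_=cv2.connectedComponentsWithStats(o); p=np.argwhere(np.isin(l,[i for i in range(1,k) if st[i,4]>40]))[:,::-1].astype(np.int32)
        m=np.zeros((480,640),np.uint8); cv2.fillConvexPoly(m,cv2.convexHull(p),1); M[n]=(C,m>0,im)
        if save: cv2.imwrite(f"pics/{save}_{n}.png",im[:,:,::-1])
    return M
E
python3 - <<'E'
from h import *
where(); M=tiltfit(); where()
SH=np.vstack([cub(.042,.07,0,.004),cub(.034,.063,-.014,0)])
def T_(p): return ST@np.block([[R.from_euler("zy",[p[4],-p[3]]).as_matrix(),np.array(p[:3])[:,None]],[np.zeros((1,3)),1]])
def cost(p): return sum((lambda h:(h^m).sum()/(h|m).sum())(mask_hull(C,SH,T_(p))) for C,m,_ in M.values())
best=None
for t0 in(.2,.35,.5):
    p0=np.array([0,0,.142,t0,0]); r=minimize(cost,p0,method="Nelder-Mead",options=dict(maxiter=600,initial_simplex=p0+np.vstack([np.zeros(5),np.diag([.006,.004,.006,.12,.03])])))
    print(r.x,r.fun)
E
```

```text
t 13.5 stand mm [ -7.1  -1.1 118.2] rpy [ 3.13   0.019 -2.952] dyaw -0.0068 F [-16.3  -1.   34.2] w 0.0509
t 13.6 stand mm [ -8.   -1.1 117.1] rpy [ 3.13   0.017 -2.952] dyaw -0.0067 F [-3.4  0.9  1.9] w 0.051
[-0.0008  0.0001  0.1448  0.2834 -0.0103] 0.9605303417488598
[0.0009 0.0021 0.1431 0.3013 0.0031] 0.971443845366651
[-0.0005  0.0007  0.1445  0.2694 -0.0077] 0.9625640991704799
```

```bash
cat >> h.py <<'E'
from scipy.optimize import least_squares
MK=np.array([[i*.033,j*.05,.004] for i in(-1,1) for j in(-1,1)])
def T_(p): return ST@np.block([[R.from_euler("zyx",[p[4],-p[3],p[5] if len(p)>5 else 0]).as_matrix(),np.array(p[:3])[:,None]],[np.zeros((1,3)),1]])
def marks(n,show=True):
    C=eyes.camera_info(n); im=eyes.snapshot(n); hsv=cv2.cvtColor(im,cv2.COLOR_RGB2HSV)
    u=proj(C,tf(BX,[0,0,.02]))[0].astype(int); q=np.zeros((480,640),np.uint8); q[u[1]-60:u[1]+60,u[0]-65:u[0]+65]=255
    o=cv2.inRange(hsv,(20,120,40),(24,255,255))&q; k,l,st,ce=cv2.connectedComponentsWithStats(o)
    r=[(ce[i].round(1).tolist(),int(st[i,4])) for i in range(1,k) if st[i,4]>=8]
    if show: print(n,r)
    return C,r,im
E
python3 - <<'E'
from h import *
for n in("side","top"):
    C,r,im=marks(n)
    print("pred",proj(C,tf(T_([-.001,0,.1445,.3,0]),MK)).round(1).tolist())
    hsv=cv2.cvtColor(im,cv2.COLOR_RGB2HSV)
    for u in proj(C,tf(T_([-.001,0,.1445,.3,0]),MK)).round().astype(int): print(hsv[u[1],u[0]-7:u[0]+8:1].tolist())
E
```

```text
side [([327.8, 200.1], 1204), ([357.1, 197.1], 28)]
pred [[335.0, 215.0], [306.2, 192.6], [357.4, 196.3], [327.9, 175.1]]
[[23, 218, 97], [24, 231, 108], [24, 235, 125], [22, 235, 126], [21, 240, 169], [21, 240, 167], [21, 240, 165], [21, 240, 166], [21, 240, 167], [21, 239, 161], [23, 234, 123], [24, 238, 146], [24, 234, 119], [24, 233, 116], [24, 239, 160]]
[[36, 9, 137], [22, 103, 106], [24, 226, 123], [23, 240, 136], [22, 234, 120], [21, 232, 112], [21, 232, 112], [21, 232, 111], [22, 232, 110], [22, 232, 110], [24, 237, 140], [24, 236, 133], [23, 230, 102], [25, 230, 103], [24, 230, 103]]
[[27, 244, 222], [27, 243, 217], [27, 243, 216], [27, 243, 217], [26, 243, 215], [21, 242, 194], [21, 242, 192], [21, 242, 193], [21, 242, 194], [21, 245, 195], [23, 249, 202], [27, 255, 220], [26, 147, 189], [27, 18, 144], [41, 14, 145]]
[[90, 38, 20], [75, 64, 24], [60, 11, 24], [135, 21, 24], [111, 81, 22], [20, 229, 90], [21, 242, 197], [21, 243, 192], [21, 206, 84], [105, 55, 28], [90, 40, 19], [130, 31, 25], [100, 21, 36], [45, 7, 74], [45, 13, 77]]
top [([296.7, 199.0], 101)]
pred [[292.
[... 261 characters left out ...]
, 255, 187], [25, 255, 189]]
[[89, 109, 77], [87, 107, 79], [87, 114, 78], [88, 111, 78], [87, 105, 80], [88, 110, 79], [89, 111, 78], [89, 116, 79], [89, 110, 79], [89, 107, 81], [89, 118, 78], [89, 107, 79], [90, 108, 80], [90, 107, 79], [90, 107, 79]]
[[88, 105, 92], [88, 103, 92], [88, 103, 94], [88, 103, 92], [88, 103, 92], [88, 101, 93], [87, 98, 94], [89, 96, 93], [89, 106, 91], [87, 79, 94], [33, 21, 124], [19, 38, 128], [14, 37, 75], [170, 21, 36], [0, 18, 29]]
[[90, 105, 73], [89, 108, 73], [90, 108, 73], [87, 103, 77], [88, 106, 77], [88, 114, 76], [88, 114, 76], [88, 109, 77], [88, 110, 79], [87, 105, 80], [89, 113, 77], [89, 108, 80], [89, 108, 80], [89, 105, 80], [89, 113, 79]]
```

```bash
sed -i 's/(20,120,40),(24,255,255)/(19,150,60),(22,255,255)/' h.py; cat >> h.py <<'E'
def pts(tilt,full=False,x0=(-.001,0,.1445),tol=9):
    C,r,im=marks("side",False); p0=np.array([*x0,tilt,0.])
    pr=proj(C,tf(T_(p0),MK)); pairs=[]
    for i,u in enumerate(pr):
        c=[(np.hypot(*(np.array(a)-u)),a,s) for a,s in r if s<90]
        if c and min(c)[0]<tol: pairs.append((i,min(c)[1],min(c)[2]))
    print(pairs); idx=[a for a,_,_ in pairs]; ob=np.array([b for _,b,_ in pairs])
    # weak priors: y about 0, yaw about 0
    f=lambda p:np.r_[(proj(C,tf(T_(p),MK[idx]))-ob).ravel()/.5,(p[1]+.001)/.001,p[4]/.01]
    q=least_squares(f,p0,x_scale=[.01,.01,.01,.1,.1]); print("stand xyz mm",(q.x[:3]*1e3).round(1),"tilt",q.x[3].round(3),"yaw",q.x[4].round(3),"res",q.fun.round(1)); return q.x,im
E
python3 - <<'E'
from h import *
where(); p,im=pts(.3); o=(T_(p)[:3,3]-BX[:3,3])@BX[:3,:3]; print("in box mm",o*1e3)
where()
E
```

```text
t 13.7 stand mm [ -8.2  -1.1 116.3] rpy [ 3.13   0.016 -2.952] dyaw -0.0067 F [-5.9 -0.4  4.9] w 0.0511
[(0, [334.3, 215.3], 26), (1, [305.1, 193.0], 24), (2, [357.0, 197.5], 18), (3, [327.5, 175.8], 12)]
stand xyz mm [ -3.9  -1.1 144.7] tilt 0.266 yaw -0.0 res [-0.2  0.1  0.6 -0.2 -0.2 -0.4 -0.2  0.5 -0.1 -0. ]
in box mm [ 6.4366 -1.0864 19.0214]
t 13.75 stand mm [ -8.3  -1.  116.2] rpy [ 3.13   0.016 -2.952] dyaw -0.0066 F [-6.5 -0.7  6.1] w 0.0507
```

Call:
arm_command([
  [0,0,-0.3,0,0],
  [-0.14,0.03,0,0,0],
  [0,0,0,0,0],
])

```text
t: 14.05
position: [0.5835, 0.1229, 0.1263]
orientation: [3.13, 0.017, -2.952]
force: [-0.6, 0.2, -1.4]
gripper_width: 0.0508
```

```bash
cat >> h.py <<'E'
def lipfoot(p):
    T=T_(p); q=(tf(T,[[.0325,0,-.014],[-.0325,0,-.014],[0,0,0]])-BX[:3,3])@BX[:3,:3]; print("box mm: hi lip foot",(q[0]*1e3).round(1),"lo",(q[1]*1e3).round(1),"origin",(q[2]*1e3).round(1))
E
python3 - <<'E'
from h import *
where(); p,im=pts(.27,x0=(0,0,.152),tol=10); lipfoot(p)
E
```

```text
t 14.05 stand mm [ -3.9  -0.1 126.3] rpy [ 3.13   0.017 -2.952] dyaw -0.0066 F [-0.5  0.3 -1.4] w 0.0508
[(0, [335.7, 210.8], 27), (1, [306.5, 188.1], 24), (2, [358.4, 192.6], 20), (3, [328.6, 171.4], 13)]
stand xyz mm [ -0.4  -1.  155.8] tilt 0.267 yaw -0.0 res [-0.2 -0.3  0.1  0.4 -0.  -0.1  0.1  0.1 -0.  -0. ]
box mm: hi lip foot [43.  -1.1  5.1] lo [-19.9  -1.   21.6] origin [15.1 -1.  26.9]
```

Call:
arm_command([
  [0,0,0.18,0,0],
  [0.03,0,0.12,0,0],
  [0.035,0,0.13,0,0],
  [0.035,0,0.13,0,0],
])

```text
t: 14.5
position: [0.5827, 0.1234, 0.1131]
orientation: [3.129, 0.023, -2.952]
force: [-12.4, -4.7, 23.3]
gripper_width: 0.0508
```

```bash
python3 - <<'E'
from h import *
where(); p,im=pts(.35,x0=(0,0,.147),tol=10); lipfoot(p)
E
```

```text
t 14.5 stand mm [ -4.6   0.5 113.1] rpy [ 3.129  0.023 -2.952] dyaw -0.0064 F [-13.1  -2.3  23.3] w 0.0508
[(0, [335.6, 216.9], 27), (1, [307.8, 194.0], 21), (2, [357.2, 195.8], 22), (3, [327.6, 173.9], 16)]
stand xyz mm [ -0.1  -1.  144. ] tilt 0.459 yaw -0.007 res [ 0.4 -0.1 -0.9  0.5  0.1 -0.7  0.5  0.3  0.  -0.7]
box mm: hi lip foot [40.9 -1.2  0.4] lo [-24.   -0.7   4.6] origin [ 9.4 -1.  16.5]
```

Call:
arm_command([
  [0.05,0,0.12,0,0],
  [0.05,0,0.06,0,0],
])

```text
t: 14.75
position: [0.5837, 0.1238, 0.1115]
orientation: [3.128, 0.032, -2.951]
force: [-7.2, -1.5, 25.7]
gripper_width: 0.0509
```

```bash
python3 - <<'E'
from h import *
where(); p,im=pts(.5,x0=(0,0,.143),tol=10); lipfoot(p)
E
```

```text
t 14.75 stand mm [ -3.5   0.7 111.5] rpy [ 3.128  0.032 -2.951] dyaw -0.0055 F [-7.4 -0.1 25.7] w 0.0509
[(0, [336.4, 217.4], 28), (1, [308.0, 194.9], 22), (2, [357.5, 195.9], 22), (3, [327.4, 174.2], 15)]
stand xyz mm [  0.7  -1.  142.4] tilt 0.488 yaw -0.001 res [-0.   0.1 -0.5  0.3 -0.2 -0.7  0.8  0.3 -0.  -0.1]
box mm: hi lip foot [41.3 -1.  -0.5] lo [-23.6  -1.    1.9] origin [ 9.3 -1.  14.7]
```

Call:
arm_command([
  [0.05,0,-0.12,0,0],
  [0.14,0,0.08,0,0],
  [0.13,0,0.08,0,0],
  [0,0,0,0,0],
])

```text
t: 15.2
position: [0.5731, 0.1217, 0.1085]
orientation: [3.128, 0.032, -2.951]
force: [-0.0, -0.7, -1.2]
gripper_width: 0.0508
```

```bash
sed -i 's#(p\[1\]+.001)/.001,p\[4\]/.01#p[1]/.01,p[4]/.05#' h.py; python3 - <<'E'
from h import *
where(); p,im=pts(.49,x0=(-.008,0,.140),tol=10); lipfoot(p)
C=eyes.camera_info("side")
hsv=cv2.cvtColor(im,cv2.COLOR_RGB2HSV); o=cv2.inRange(hsv,(5,150,100),(17,255,255)); k,l,st,ce=cv2.connectedComponentsWithStats(o); u=proj(C,BX[:3,3])[0]
print("clips",[(ce[i].round(1).tolist(),int(st[i,4])) for i in range(1,k) if st[i,4]>4 and np.hypot(*(ce[i]-u))<60], proj(C,tf(BX,[[i*.03,j*.073,.005] for i in(-1,1) for j in(-1,1)])).round(1).tolist())
E
```

```text
t 15.2 stand mm [-14.3   0.6 108.5] rpy [ 3.128  0.032 -2.951] dyaw -0.0057 F [-0.1 -0.7 -1.2] w 0.0508
[(0, [332.6, 220.5], 26), (1, [304.4, 197.9], 25), (2, [354.0, 198.9], 22), (3, [323.8, 177.7], 10)]
stand xyz mm [ -8.1   0.8 136.8] tilt 0.467 yaw 0.005 res [ 0.2 -0.1 -0.7  0.4 -0.4 -0.2  0.9 -0.1  0.1  0.1]
box mm: hi lip foot [30.5  0.9 -1.5] lo [-34.4   0.6   2.2] origin [-1.1  0.8 14.3]
clips [([362.3, 207.3], 12), ([364.7, 211.1], 9), ([343.6, 227.8], 13), ([346.3, 233.0], 9)] [[343.5, 228.0], [302.0, 195.3], [362.2, 207.5], [319.6, 176.4]]
```

Call:
arm_command([
  [-0.06,0,0.06,0,0],
  [-0.05,0,0.07,0,0],
  [-0.04,0,0.06,0,0],
  [0,0,0,0,0],
])

```text
t: 15.65
position: [0.5784, 0.122, 0.1021]
orientation: [3.129, 0.031, -2.952]
force: [-2.3, -1.6, 2.8]
gripper_width: 0.051
```

```bash
python3 - <<'E'
from h import *
where(); p,im=pts(.47,x0=(-.004,0,.132),tol=10); lipfoot(p)
E
```

```text
t 15.65 stand mm [ -9.1  -0.1 102.1] rpy [ 3.129  0.031 -2.952] dyaw -0.0062 F [-2.6 -1.1  2.8] w 0.051
[(0, [334.6, 221.9], 27), (1, [306.3, 199.3], 23), (2, [355.7, 200.1], 24), (3, [325.4, 178.9], 12)]
stand xyz mm [ -4.2  -0.9 132.2] tilt 0.484 yaw 0.007 res [ 0.1 -0.1 -0.6  0.5 -0.5 -0.3  1.  -0.1 -0.1  0.1]
box mm: hi lip foot [31.9 -0.6 -6.9] lo [-33.   -1.1  -4.3] origin [ 0.  -0.9  8.4]
```

Call:
arm_command([
  [-0.02,0,0.03,0,0],
  [0,0,0,0,0.7],
  [0,0,0,0,1],
  [0,0,0,0,1],
  [0,0,0,0,1],
  [0,0,-0.3,0,1],
  [0,0,-0.6,0,1],
  [0,0,-0.9,0,1],
  [0,0,0,0,1],
])

```text
t: 16.6
position: [0.5775, 0.1218, 0.1589]
orientation: [3.128, 0.031, -2.951]
force: [1.2, 0.3, 0.2]
gripper_width: 0.0856
```

```bash
python3 - <<'E'
from h import *
where(); p,im=pts(.5,x0=(-.004,0,.132),tol=10); lipfoot(p)
cv2.imwrite("pics/k.png",cv2.resize(im[120:260,260:410],(640,597),interpolation=2)[:,:,::-1])
E
```

```text
t 16.6 stand mm [-10.   -0.1 158.9] rpy [ 3.128  0.031 -2.951] dyaw -0.0057 F [1.2 0.1 0.2] w 0.0856
[(0, [334.3, 223.5], 28), (1, [305.3, 200.9], 24), (2, [354.8, 200.9], 25), (3, [325.0, 179.8], 20)]
stand xyz mm [ -8.6  -4.  133. ] tilt 0.512 yaw 0.009 res [-0.2 -0.3  0.2  0.2 -0.1  0.1  0.1 -0.  -0.4  0.2]
box mm: hi lip foot [28.9 -3.7 -3.1] lo [-36.1  -4.3  -2.4] origin [-3.4 -4.  11.2]
```

Call:
arm_command([
  [0.4,0.56,0,0,0],
  [0.4,0.56,0.2,0,0],
  [0.37,0.55,0.5,0,0],
  [0,0,0.6,0,0],
  [0,0,0.5,0,0],
  [0,0,0,0,0],
  [0,0,0,0,0],
])

```text
t: 17.35
position: [0.5315, 0.1669, 0.1006]
orientation: [3.128, 0.029, -2.951]
force: [-1.2, 0.5, 0.2]
gripper_width: -0.0001
```

```bash
sed -i 's#p\[1\]/.01,p\[4\]/.05#(p[1]+.0003)/.0007,p[4]/.02#' h.py
cat >> h.py <<'E'
def look(x0=(-.005,0,.130),t=.52):
    where(); C,r,im=marks("side",False); T0=T_([*x0,t,0]); pr=proj(C,tf(T0,MK)); 
    P=[];B=[]
    for i,u in enumerate(pr):
        c=sorted((np.hypot(*(np.array(a)-u)),a,s) for a,s in r if s<60 and np.hypot(*(np.array(a)-u))<9)
        if c: P.append(i);B.append(c[0][1])
    f=lambda p:np.r_[(proj(C,tf(T_(p),MK[P]))-B).ravel()/.4,(p[0:2]-ideal(p))/.0007,p[4]/.01]
    def ideal(p): # box x about -1 (slipped), y -.0003
        d=(np.r_[p[:3]]@np.eye(3)); o=(ST[:3,:3]@d+ST[:3,3]-BX[:3,3])@BX[:3,:3]; return np.array([p[0]+o[0]+.001, -.0003])
    q=least_squares(f,[*x0,t,0,0],x_scale=[.01,.01,.01,.1,.1,.1]).x
    o=(tf(T_(q),[[-.03,-.064,0],[-.03,.064,0],[.03,.064,0],[.03,-.064,0],[0,0,0]])-BX[:3,3])@BX[:3,:3]*1e3
    print("n",len(P),"corner z 1-4",o[:4,2].round(1),"origin",o[4].round(1)); return im
E
python3 - <<'E'
from h import *
look()
s=telemetry.sense(); W=eyes.camera_info("wrist"); im=eyes.snapshot("wrist"); cv2.imwrite("pics/l.png",im[:,:,::-1])
E
```

```text
t 17.35 stand mm [-46.5  53.  100.6] rpy [ 3.128  0.029 -2.951] dyaw -0.0054 F [-1.1  0.8  0.2] w -0.0001
n 4 corner z 1-4 [5.1 5.9 6.8 6. ] origin [-1.8 -0.1  5.9]
```

View pics/l.png

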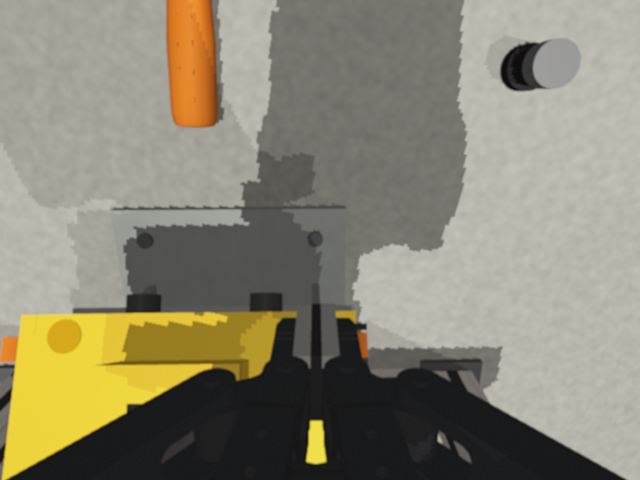

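Call:
arm_command([
  [0,-0.05,0.2,0,0],
  [0,0,0.13,0,0],
  [0,0,0.1,0,0],
])

```text
t: 17.75
position: [0.5335, 0.1655, 0.0888]
orientation: [3.127, 0.032, -2.952]
force: [-0.7, -0.2, 0.2]
gripper_width: -0.0002
```

Call:
arm_command([
  [-0.03,0,0.1,0,0],
  [-0.04,0,0.07,0,0],
  [-0.04,0,0.07,0,0],
])

```text
t: 18.05
position: [0.5365, 0.1655, 0.0811]
orientation: [3.128, 0.03, -2.952]
force: [0.5, 0.4, 0.2]
gripper_width: 0.0
```

Call:
arm_command([
  [-0.02,0,0.07,0,0],
  [-0.02,0,0.07,0,0],
  [-0.02,0,0.07,0,0],
])

```text
t: 18.35
position: [0.538, 0.1659, 0.0788]
orientation: [3.126, 0.028, -2.953]
force: [-33.4, -9.6, 63.5]
gripper_width: -0.0002
```

```bash
python3 - <<'E'
from h import *
look(); where()
E
```

```text
t 18.35 stand mm [-40.3  50.8  78.8] rpy [ 3.126  0.028 -2.953] dyaw -0.0074 F [-34.6  -3.   63.5] w -0.0002
n 3 corner z 1-4 [ 2.7 -0.9  4.4  8. ] origin [-1.5 -0.1  3.5]
t 18.4 stand mm [-40.3  50.8  78.8] rpy [ 3.126  0.028 -2.953] dyaw -0.0074 F [-31.4  -1.5  56.2] w -0.0002
```

Call:
arm_command([
  [0.06,0,-0.12,0,0],
  [0.3,0,-0.3,0,0],
  [0.3,0,-0.2,0,0],
  [0,-0.8,0,0,0],
  [0,-0.85,0,0,0],
  [0,-0.85,0,0,0],
  [0,-0.8,0,0,0],
  [0,0,0,0,0],
])

```text
t: 19.2
position: [0.5336, 0.0624, 0.0982]
orientation: [3.125, 0.031, -2.95]
force: [-0.3, 0.2, 0.1]
gripper_width: -0.0002
```

```bash
python3 - <<'E'
from h import *
look()
E
```

```text
t 19.2 stand mm [-64.5 -50.   98.2] rpy [ 3.125  0.031 -2.95 ] dyaw -0.0043 F [-0.2  0.2  0.1] w -0.0002
n 3 corner z 1-4 [ 2.  -0.1  6.4  8.5] origin [-1.8 -0.1  4.2]
```

Call:
arm_command([
  [-0.35,0,0.2,0,0],
  [-0.35,0,0.2,0,0],
  [0,0,0.05,0,0],
])

```text
t: 19.55
position: [0.5555, 0.0715, 0.0849]
orientation: [3.123, 0.032, -2.946]
force: [-0.4, -0.8, 5.5]
gripper_width: 0.0002
```

Call:
arm_command([
  [-0.02,0,0.06,0,0],
  [-0.02,0,0.05,0,0],
])

```text
t: 19.75
position: [0.5572, 0.0732, 0.0813]
orientation: [3.123, 0.032, -2.944]
force: [0.5, -0.1, -0.5]
gripper_width: 0.0002
```

```bash
python3 - <<'E'
from h import *
look()
E
```

```text
t 19.75 stand mm [-39.3 -43.8  81.3] rpy [ 3.123  0.032 -2.944] dyaw 0.0015 F [ 0.5 -0.2 -0.5] w 0.0002
n 3 corner z 1-4 [-2.6  0.1  9.7  7. ] origin [-1.6 -0.3  3.6]
```

Call:
arm_command([
  [-0.02,-0.12,0.05,0,0],
  [-0.02,0,0.06,0,0],
])

```text
t: 20.0
position: [0.5578, 0.0729, 0.0795]
orientation: [3.119, 0.029, -2.941]
force: [-30.9, -9.6, 64.5]
gripper_width: 0.0001
```

Call:
arm_command([
  [0.06,0,-0.12,0,0],
  [0.3,0,-0.3,0,0],
  [0.3,0,-0.3,0,0],
  [0,0,-0.5,0,0],
  [0,0,-0.8,0,0],
  [0,0,-0.8,0,0],
  [0,0,-0.5,0,0],
  [0,0,0,0,0],
])

```text
t: 20.8
position: [0.5304, 0.0653, 0.1841]
orientation: [3.119, 0.027, -2.94]
force: [0.1, -0.1, -0.7]
gripper_width: 0.0
```

```bash
python3 - <<'E'
from h import *
look()
C=eyes.camera_info("side")
for dz in(.1,.13,.16,.19,.22,.25):
    th=np.linspace(0,6.28,40); q=proj(C,tf(ST,np.c_[-.005+.057*np.cos(th),-.001+.057*np.sin(th),np.full(40,.1235+dz)])); print(dz,"bottom row",q[:,1].max().round(),"cols",q[:,0].min().round(),q[:,0].max().round())
print("j: green bottom row ~138, cols 310-355")
E
```

```text
t 20.8 stand mm [-67.1 -46.5 184.1] rpy [ 3.119  0.027 -2.94 ] dyaw 0.0053 F [ 0.1 -0.1 -0.7] w 0.0
n 3 corner z 1-4 [-1.   0.6  6.6  5.1] origin [-1.8 -0.1  2.8]
0.1 bottom row 183.0 cols 304.0 358.0
0.13 bottom row 171.0 cols 304.0 359.0
0.16 bottom row 158.0 cols 304.0 360.0
0.19 bottom row 144.0 cols 303.0 361.0
0.22 bottom row 130.0 cols 303.0 362.0
0.25 bottom row 116.0 cols 303.0 363.0
j: green bottom row ~138, cols 310-355
```

Call:
arm_command([
  [-0.6,0.75,0,0,0],
  [-0.6,0.75,0,0,0],
  [-0.6,0.75,0,0,0],
  [-0.5,0.75,0,0,0],
  [0,0,0,0,0],
])

```text
t: 21.35
position: [0.5778, 0.1694, 0.183]
orientation: [3.119, 0.022, -2.942]
force: [-1.1, -0.4, -0.6]
gripper_width: 0.0002
```

```bash
python3 - <<'E'
from h import *
where()
E
```

```text
t 21.35 stand mm [ -0.6  46.6 183. ] rpy [ 3.119  0.022 -2.942] dyaw 0.0032 F [-1.1 -0.2 -0.6] w 0.0002
```

Call:
arm_command([
  [-0.12,0.06,0.4,0,0],
  [-0.12,0,0.6,0,0],
  [0,0,0.5,0,0],
  [0,0,0.3,0,0],
  [0,0,0.1,0,0],
])

```text
t: 21.85
position: [0.5831, 0.1714, 0.1187]
orientation: [3.121, 0.017, -2.944]
force: [0.2, 0.2, -0.2]
gripper_width: -0.0004
```

Call:
arm_command([
  [0,0,0.06,0,0],
  [-0.01,0,0.05,0,0],
])

```text
t: 22.05
position: [0.5832, 0.1707, 0.1149]
orientation: [3.121, 0.016, -2.945]
force: [-0.4, 0.5, -0.1]
gripper_width: -0.0001
```

Call:
arm_command([
  [-0.02,0,0.05,0,0],
  [-0.02,0,0.05,0,0],
])

```text
t: 22.25
position: [0.5847, 0.171, 0.1126]
orientation: [3.12, 0.017, -2.945]
force: [-6.4, -1.1, 9.5]
gripper_width: 0.0002
```

```bash
python3 - <<'E'
from h import *
look()
E
```

```text
t 22.25 stand mm [  6.5  46.8 112.6] rpy [ 3.12   0.017 -2.945] dyaw 0.0005 F [-6.5  0.2  9.5] w 0.0002
n 3 corner z 1-4 [-1.5  0.1  6.7  5.1] origin [-1.6 -0.1  2.6]
```

Contact at the high +y corner. I'll press on gently.

Call:
arm_command([
  [-0.02,0,0.05,0,0],
  [-0.02,0,0.05,0,0],
])

```text
t: 22.5
position: [0.5857, 0.1712, 0.1114]
orientation: [3.12, 0.017, -2.945]
force: [-11.4, -2.9, 17.2]
gripper_width: 0.0001
```

Call:
arm_command([
  [-0.02,0,0.05,0,0],
  [-0.02,0,0.05,0,0],
])

```text
t: 22.7
position: [0.5866, 0.1714, 0.1103]
orientation: [3.119, 0.016, -2.945]
force: [-5.5, -1.4, 6.7]
gripper_width: -0.0001
```

```bash
python3 - <<'E'
from h import *
look()
E
```

```text
t 22.7 stand mm [  8.4  46.9 110.3] rpy [ 3.119  0.016 -2.945] dyaw 0.0005 F [-5.6 -0.3  6.7] w -0.0001
n 3 corner z 1-4 [0.5 0.  1.9 2.4] origin [-1.6 -0.2  1.2]
```

Call:
arm_command([
  [-0.02,0,0.05,0,0],
  [-0.02,0,0.05,0,0],
])

```text
t: 22.95
position: [0.588, 0.1719, 0.1083]
orientation: [3.119, 0.017, -2.945]
force: [-15.4, -4.7, 27.2]
gripper_width: 0.0
```

Call:
arm_command([
  [-0.02,0,0.05,0,0],
  [-0.02,0,0.04,0,0],
])

```text
t: 23.15
position: [0.588, 0.1719, 0.1082]
orientation: [3.118, 0.015, -2.945]
force: [-19.3, -5.8, 28.5]
gripper_width: 0.0002
```

```bash
python3 - <<'E'
from h import *
look()
E
```

```text
t 23.15 stand mm [  9.9  47.1 108.2] rpy [ 3.118  0.015 -2.945] dyaw 0.0005 F [-20.   -2.   28.5] w 0.0002
n 3 corner z 1-4 [-0.6 -0.5  0.4  0.3] origin [-1.6 -0.2 -0.1]
```

Call:
arm_command([
  [0.05,0,-0.1,0,0],
  [0.05,0,-0.6,0,0],
  [0,0,-0.7,0,0],
  [0,-0.8,0,0,0],
  [0,-0.8,0,0,0],
  [0,-0.8,0,0,0],
  [0,-0.75,0,0,0],
  [0,0,0,0,0],
])

```text
t: 24.0
position: [0.6051, 0.0756, 0.1508]
orientation: [3.118, 0.019, -2.942]
force: [-0.2, -0.4, 0.3]
gripper_width: -0.0
```

```bash
python3 - <<'E'
from h import *
look()
E
```

```text
t 24.0 stand mm [  8.2 -50.8 150.8] rpy [ 3.118  0.019 -2.942] dyaw 0.0031 F [-0.2 -0.4  0.3] w -0.0
n 4 corner z 1-4 [-0.9 -0.7  0.1 -0.1] origin [-1.8 -0.1 -0.4]
```

Call:
arm_command([
  [0,0.06,0.5,0,0],
  [0,0,0.5,0,0],
  [0,0,0.2,0,0],
  [0,0,0.05,0,0],
])

```text
t: 24.45
position: [0.6044, 0.0837, 0.1097]
orientation: [3.116, 0.018, -2.938]
force: [0.6, 0.0, 0.6]
gripper_width: -0.0001
```

Call:
arm_command([
  [-0.02,0,0.05,0,0],
  [-0.02,0,0.04,0,0],
])

```text
t: 24.65
position: [0.605, 0.0841, 0.1078]
orientation: [3.115, 0.017, -2.937]
force: [-21.3, -6.0, 36.8]
gripper_width: 0.0004
```

Call:
arm_command([
  [0.05,0,-0.1,0,0],
  [0.05,0,-0.6,0,0],
  [0.3,0,-0.8,0,0],
  [0.8,0,-0.8,0,0],
  [0.9,0,-0.5,0,0],
  [0.9,0,0,0,0],
  [0.9,0,0,0,0],
  [0.9,0,0,0,0],
  [0,0,0,0,0],
  [0,0,0,0,0],
])

```text
t: 25.65
position: [0.4595, 0.0527, 0.1952]
orientation: [3.115, 0.023, -2.935]
force: [0.2, -1.0, 0.6]
gripper_width: 0.0002
```

```bash
python3 - <<'E'
from h import *
im=look()
t=eyes.snapshot("top"); P=[[i*.03,j*.073,.005] for i in(-1,1) for j in(-1,1)]
for n,m in(("side",im),("top",t)):
    C=eyes.camera_info(n); u=proj(C,BX[:3,3])[0]; hsv=cv2.cvtColor(m,cv2.COLOR_RGB2HSV); o=cv2.inRange(hsv,(5,150,100),(17,255,255)); k,l,st,ce=cv2.connectedComponentsWithStats(o)
    print(n,[(ce[i].round(1).tolist(),int(st[i,4])) for i in range(1,k) if st[i,4]>4 and np.hypot(*(ce[i]-u))<60],proj(C,tf(BX,P)).round(1).tolist())
a=cv2.resize(im[155:250,285:385],(420,399),interpolation=2); u=(266,190)
b=cv2.resize(t[150:230,215:315],(380,304),interpolation=2); b=np.pad(b,((0,95),(0,0),(0,0)))
cv2.imwrite("pics/m.png",np.hstack([a,b])[:,:,::-1])
E
```

```text
t 25.65 stand mm [-139.   -45.2  195.2] rpy [ 3.115  0.023 -2.935] dyaw 0.0105 F [ 0.  -1.   0.6] w 0.0002
n 4 corner z 1-4 [-1.  -0.6  0.4  0. ] origin [-1.7 -0.2 -0.3]
side [([319.9, 176.9], 18), ([302.5, 196.0], 18), ([362.5, 207.5], 10), ([364.9, 211.0], 7), ([343.6, 228.3], 11)] [[343.5, 228.0], [302.0, 195.3], [362.2, 207.5], [319.6, 176.4]]
top [([298.4, 174.1], 23), ([228.8, 186.0], 26), ([302.9, 200.6], 18), ([235.3, 213.0], 19)] [[303.5, 201.0], [235.0, 212.8], [299.0, 174.2], [228.9, 186.2]]
```

View pics/m.png

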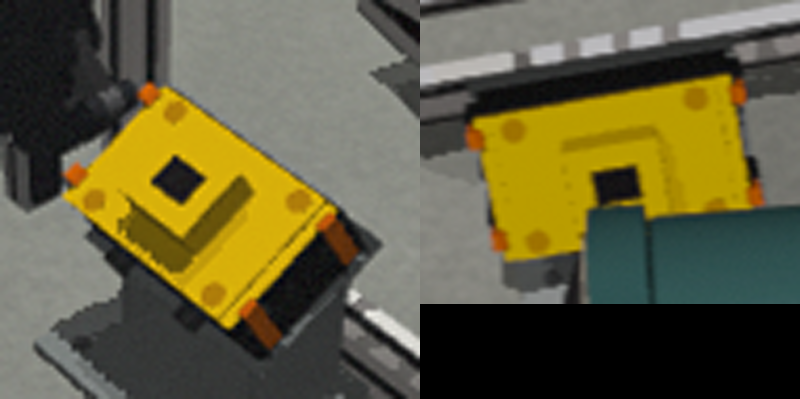

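The picture shows the cover flush in the box with the four clips over its ends. The clip positions are within about half a pixel of the start (top 298,174; 229,186; 303,201; 235,213). Handing in.

```bash
python3 -c "
from h import *
ctrl.finish_job(); where()"
```

```text
the job is handed in; nothing more can be done
the job is handed in; nothing more can be done
```

I put the yellow cover on the junction box and pressed it down, and all four clips look home. I handed the job in at about 26 s of the 58 s allowed. No verdict was given, so what follows is my own checking.

**What I did:**
- I gripped the cover by its hood and tilted it in the grip to about 28° (the slope is 30°) by pressing its lip on the box's upper rim.
- I laid it in the mouth, let go, and pressed the corners one by one with shut fingers: low +y, low −y, high +y, high −y. Only one corner was down at first, with the opposite one still about 8 mm up.

**Last checks, with the arm clear:**
- **Corners:** by the camera fit, all four are between −1.0 and +0.4 mm of the rim plane.
- **Centre:** it fits about 1.7 mm down the slope. That figure is partly built into the fit, so it isn't an independent measurement.
- **Clips:** all four are within about half a pixel of where they stood at the start.
- **Contact:** force on the tool was near zero.

**What disagreed or went wrong:**
- **First grasp missed:** the fingertips are really about 32 mm behind the reported tool point, so they shut above the hood. I measured the offset in the wrist picture and corrected for it.
- **Pressed too hard:** the presses that bottomed on the rim went over the recommended 15–25 N. They peaked at about 65–70 N on the low corners and 35–45 N on the high ones, still below the 120 N wrist and 150 N cracking limits.
- **Not directly seen:** the high −y corner went down with its neighbour, and my press there only confirmed it. I did not re-measure the other things on the table; I never worked near them except by the cover itself.

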